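Fill the kit tray for a carved vase stand

TASK

Collect the four finished parts of a vase stand from the carving board into the kit tray, each in the insert shaped for it: the ring over the post, the turned baluster in the oblong pocket, the round foot upright in the round pocket and the square plinth, step up, in the square pocket, each down flat on the floor of its insert. Leave the two unfinished blanks, the solid disc and the plain square stick, where they lie.

Things in the scene. Friction and masses are not known exactly. Their poses are not given: they have to be found in the camera images.
- ring: Finished reddish-brown wood ring, outer diameter 56 mm, round bore 36 mm right through, 24 mm high, about 30 g. Origin: centre of its underside, z up along its axis. It lies on the white carving board (12 mm thick) at the start.
- baluster: Finished small turned baluster of reddish-brown wood lying on its side, 66 mm long, square 22 x 22 mm blocks 12 mm long at both ends, between them a round waisted shaft whose middle 26 mm is a cylinder of 18 mm diameter, about 20 g. Origin: the middle of its axis (11 mm above what it lies on); x along its length. It lies on the white carving board (12 mm thick) at the start.
- bun_foot: Finished round foot of reddish-brown wood, diameter 44 mm (straight sides between 5 and 29 mm height, rounded in to 32 mm diameter at the top), 36 mm high, standing, about 45 g. Origin: centre of its underside, z up. It lies on the white carving board (12 mm thick) at the start.
- plinth: Finished square plinth of reddish-brown wood, 46 x 46 mm and 28 mm high with a 34 x 34 mm step 6 mm high on top (34 mm in all), about 55 g. Origin: centre of its underside, z up, x and y square to its sides. It lies on the white carving board (12 mm thick) at the start.
- disc_blank: Unfinished blank: solid reddish-brown wood disc, 56 mm diameter, 24 mm high, like the ring but without a bore. Loose; stays where it is. Origin: centre of its underside. It lies on the white carving board (12 mm thick) at the start.
- square_blank: Unfinished blank: plain reddish-brown square stick 66 x 22 x 22 mm, like the baluster but not turned. Loose; stays where it is. Origin: its middle, 11 mm above the board; x along its length. It lies on the white carving board (12 mm thick) at the start.
- ring_insert: For the ring: plate 6 mm thick with an upright round post in its centre, diameter 18 mm, top 28 mm above the origin. Plywood, 96 mm square, fixed; the four inserts stand two by two, 100 mm between centres, corners swapped at random, in a low tray with a 20 mm rim, all at the tray's yaw. Origin: centre of its underside, 8 mm above the table, z up.
- baluster_insert: Insert for the baluster: block 16 mm high with an oblong pocket 84 mm (along its x) by 42 mm (along its y), 10 mm deep, floor 6 mm above the origin. Plywood, 96 mm square, fixed; the four inserts stand two by two, 100 mm between centres, corners swapped at random, in a low tray with a 20 mm rim, all at the tray's yaw. Origin: centre of its underside, 8 mm above the table, z up.
- foot_insert: Insert for the bun foot: block 16 mm high with a round pocket 66 mm in diameter, 10 mm deep, floor 6 mm above the origin. Plywood, 96 mm square, fixed; the four inserts stand two by two, 100 mm between centres, corners swapped at random, in a low tray with a 20 mm rim, all at the tray's yaw. Origin: centre of its underside, 8 mm above the table, z up.
- plinth_insert: Insert for the plinth: block 16 mm high with a square pocket 68 x 68 mm, 10 mm deep, floor 6 mm above the origin. Plywood, 96 mm square, fixed; the four inserts stand two by two, 100 mm between centres, corners swapped at random, in a low tray with a 20 mm rim, all at the tray's yaw. Origin: centre of its underside, 8 mm above the table, z up.
Mind the look-alikes: they are no part of the job. What is shaped like the baluster but grey is not meant.

How it is judged:
By the outcome, as a careful person would: the job done as asked, in the order asked, and still so for the second after the job is handed in, with the robot touching nothing.
It also fails if it takes over 99 s, if anything falls off the work surface, if the arm or the gripper's body presses on something with over 40 N, if the wrist force passes 120 N, or if a joint passes its speed limit or range.

ROBOT

A 7-joint arm with a two-finger parallel gripper is mounted at the origin on the work surface. World frame = base frame: x ahead of the robot, y to its left, z up, the work surface at z = 0. Lengths are in m, angles in rad, forces in N, time in s.
With the tool pointing down it reaches from about 0.4 to 0.85 m from the base axis. Payload 10.4 kg.
Tool frame: the origin (TCP) lies on the centre line of the jaws, within the pads' length; the fingertips stand 14 mm ahead of it and the grasp point (between the pads) lies 5 mm behind it (tip_reach is the z of the fingertips in the tool frame, in m); z points along the fingers, x is the direction in which the jaws open and shut, and the axes are right-handed (so a half turn about z gives the same grasp; the last joint's range is limited). The gripper opens to 87 mm and grips with 3 to 60 N. Pads are 19 mm wide; open, the fingers measure 117 mm over their backs; the gripper's body (75 mm by 190 mm) begins 51 mm behind the grasp point.
Start: joints at [-1.14, 0.332, -0.065, 1.46, 0.022, 1.35, -0.088], TCP at [0.274, 0.562, 0.237] pointing down, gripper open.
Joint ranges: [-2.6, 2.6], [-0.5, 2.12], [-1.47, 1.34], [0.16, 2.42], [-1.27, 4.41], [0.06, 2.06], [-2.6, 2.6]. Speed limits (rad/s): [2.22, 2.22, 2.79, 2.79, 3.14, 3.14, 3.14].

INTERFACE

Orientations are given as a unit quaternion [x, y, z, w].
In Python, from bench import * gives the robot as it stands.
- The arm moves only by the tool carry_out, never from a script. Its argument "rows" is a list of rows, each a list of 5 numbers: the closure, from -1 (fully open) to 1 (shut), so that 0 is half open, then the shift along the tool's x, y, z in units of 30 mm (1.0 is 30 mm), then the turn about the tool's z in units of 5 degrees (1.0 is 5 degrees). In form: [[jaw, x, y, z, turn], ...]. A call has 1 to 20 rows; each row shifts and turns the pose as measured when the row begins, along the tool's axes as they then stand; what a row does not reach is not made up. A row lasts 1/12 s, in which the tool goes at most 41.7 mm and 7.16 degrees, less where a joint would pass 70% of its speed; a pose out of reach is approached as far as the arm can. A call is refused whole if a number of a shift passes 1 or a number of a turn 1, either way. A call with a gripper value outside its range is refused whole. The fingers move at their own pace and stop on an object; "force" is the grip in N (left out, the last holds). Time passes only in rows, so rows that do not move let the fingers close. It gives the time, the measured TCP pose, the force and the opening at its end, in the units of the state.
- read_state(): the state, without advancing time (a new reading comes with each control period).
- camera(name): name is "side" or "top"; returns the picture (420x560x3 uint8, blue, green, red); there is no depth.
- camera_info(name): a dict with "fx", "fy", "cx", "cy" (pixels), "extrinsics" (4x4, takes a point from camera to world coordinates). Camera axes: x right, y down, z forward; pixel columns grow to the right and rows downward; lengths in m; the calibration is good to about 2 mm. A picture is of the moment at which its call begins. camera_info takes no time and is no camera call.
- close_job(): hands the job in, once; it reports no verdict.
Trained networks look in the newest picture that a camera, given by its name, has taken for a name from the list of things; names that differ only in an ending like _2 or _b are one class to them, and where a whole thing is asked for, a point or a joint stands for the part that bears it (a point fixed in the world has none). Each returns a list of dicts, best first, with "conf" (0 to 1); they miss things now and then, are a little off and sometimes report something else, mostly with a low value. They report only what shows in the picture. A call takes as long as a camera call. They do not tell look-alikes from the thing itself.
- recognise(query, camera): "box" ([centre column, centre row, width, height] in pixels, round what is visible of it).
- silhouettes(query, camera): "mask" (420x560 bool, what is visible of it) and "box" ([centre column, centre row, width, height] in pixels, round what is visible of it).
- pinpoint(query, camera): "xy" ([column, row] in pixels: a listed point, or the origin of a listed thing).
The state is a dict: "time": time; "joint_positions": joint angles; "joint_vel": joint speeds; "joint_torque": joint torques, N m; "ee_pos": TCP position; "eef_rot": TCP orientation; "ft_force": force on the tool from outside, world axes, zero at the start; "torque": the same for the moment, N m; "width": finger opening in m.
Only numpy, scipy, OpenCV 4.12 (cv2) and the standard library are available. Lean on these libraries where they do the work, as an engineer would, in place of code of your own. Each camera call takes 0.05 s, during which the arm holds its last target. There are 200 camera calls.

## Working session

There is one attempt and no reset: what is moved stays moved. The work goes in short steps, Python scripts to look and compute and a tool call to move; the robot and the scene stay as the last step left them, time stands still between calls to the robot, and variables do not carry over. Pictures are saved under pics/ and viewed, about 12 in all and at most 16, crops included, and the job is handed in when it is done.

Besides the shell and the picture viewer there is one more tool, called by a JSON object that holds its "fn" and its "kwargs". carry_out: Moves the arm, as the interface text tells. Its arguments: {"type":"object","properties":{"rows":{"type":"array","items":{"type":"array","items":{"type":"number"}}},"force":{"type":"number"}},"required":["rows"]}

```bash
ls; mkdir -p pics; python3 - <<'E'
from bench import *
import cv2,numpy as np
np.set_printoptions(precision=4,suppress=True)
for n in("top","side"):
    cv2.imwrite(f"pics/{n}0.png",camera(n)); i=camera_info(n); print(n,i)
s=read_state(); print(s)
E
```

```text
pics
top {'fx': 379.47664145340707, 'fy': 379.47664145340707, 'cx': 273.6383563346152, 'cy': 205.98848941300474, 'extrinsics': array([[ 0.0266, -0.9871,  0.158 ,  0.2888],
       [-0.9992, -0.0309, -0.0245, -0.0087],
       [ 0.0291, -0.1572, -0.9871,  1.0108],
       [ 0.    ,  0.    ,  0.    ,  1.    ]])}
side {'fx': 393.78698057534365, 'fy': 393.78698057534365, 'cx': 277.16307935241804, 'cy': 210.1816260560731, 'extrinsics': array([[ 0.9879, -0.0615,  0.1423,  0.2965],
       [-0.1532, -0.5298,  0.8342, -0.7322],
       [ 0.0241, -0.8459, -0.5328,  0.4995],
       [ 0.    ,  0.    ,  0.    ,  1.    ]])}
{'time': 0.1, 'joint_positions': array([-1.1396,  0.3328, -0.0647,  1.4609,  0.0216,  1.3499, -0.0885]), 'joint_vel': array([ 0.0007, -0.0015,  0.0009, -0.0017, -0.001 , -0.0013,  0.0002]), 'joint_torque': array([  0.0011, -62.4551,   0.0247, -39.0714,  -0.0612,   0.0367,
         0.0001]), 'ee_pos': array([0.2739, 0.5614, 0.2358]), 'eef_rot': array([ 0.8481,  0.5299, -0.0005,  0.0004]), 'ft_force': array([0.2589, 0.537 , 0.0274]), 'torque': array([-0.025 , -0.0083,  0.0579]), 'width': 0.0871868100515382}
```

View pics/top0.png

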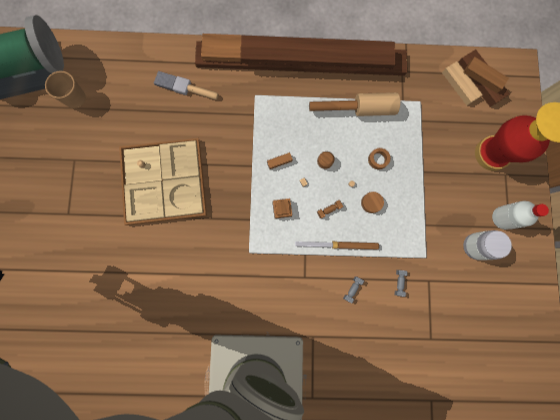

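View pics/side0.png

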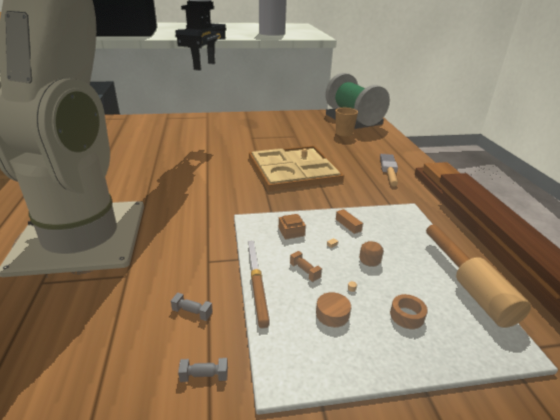

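```bash
cat > h.py <<'E'
from bench import *
import cv2,numpy as np
np.set_printoptions(precision=4,suppress=True)
def ray(n,uv,z):
    i=camera_info(n);E=np.array(i["extrinsics"])
    d=E[:3,:3]@np.array([(uv[0]-i["cx"])/i["fx"],(uv[1]-i["cy"])/i["fy"],1.])
    p=E[:3,3]; return p+d*(z-p[2])/d[2]
def proj(n,P):
    i=camera_info(n);E=np.array(i["extrinsics"])
    c=(np.atleast_2d(P)-E[:3,3])@E[:3,:3]
    return np.c_[c[:,0]/c[:,2]*i["fx"]+i["cx"],c[:,1]/c[:,2]*i["fy"]+i["cy"]]
def yaw(): 
    from scipy.spatial.transform import Rotation as R
    m=R.from_quat(read_state()["eef_rot"]).as_matrix(); return m
E
python3 - <<'E'
from h import *
Z=dict(ring=.012,baluster=.023,bun_foot=.012,plinth=.012,disc_blank=.012,square_blank=.023,ring_insert=.008,baluster_insert=.008,foot_insert=.008,plinth_insert=.008)
for n in("top","side"):
    im=camera(n)
    if n=="top":
        a=cv2.resize(im[130:235,110:215],None,fx=5,fy=5,interpolation=cv2.INTER_CUBIC)
        b=cv2.resize(im[140:225,260:400],None,fx=5,fy=5,interpolation=cv2.INTER_CUBIC)
        cv2.imwrite("pics/tray1.png",a);cv2.imwrite("pics/board1.png",b)
    for k,z in Z.items():
        for r in pinpoint(k,n)[:2]: print(n,k,round(r["conf"],2),np.round(r["xy"],1),ray(n,r["xy"],z)[:2])
E
```

```text
top ring 0.57 [377.3 159.8] [ 0.5857 -0.3142]
top baluster 0.73 [356.  289.6] [ 0.2365 -0.2501]
top baluster 0.48 [397.4 281.4] [ 0.2599 -0.3577]
top bun_foot 0.81 [324.8 161.4] [ 0.5762 -0.1698]
top plinth 0.56 [284.4 208.8] [ 0.442  -0.0624]
top plinth 0.2 [323.7 161.1] [ 0.5769 -0.1667]
top disc_blank 0.73 [369.8 203. ] [ 0.4649 -0.2919]
top square_blank 0.57 [276.9 158.2] [ 0.5774 -0.0385]
top ring_insert 0.96 [140.4 162.4] [0.5571 0.3291]
top baluster_insert 0.73 [176.9 162.4] [0.5605 0.2314]
top baluster_insert 0.32 [147.1 202.9] [0.4471 0.3025]
top plinth_insert 0.72 [146.2 202.5] [0.4481 0.305 ]
side ring 0.55 [409.6 317.4] [ 0.5921 -0.3201]
side baluster 0.94 [306.1 267.5] [ 0.4466 -0.189 ]
side baluster 0.87 [202.3 365.5] [ 0.2584 -0.3743]
side bun_foot 0.85 [370.6 259. ] [ 0.5813 -0.1675]
side bun_foot 0.17 [347.1 221.3] [ 0.5754 -0.0333]
side plinth 0.77 [291.7 228.4] [ 0.4467 -0.0459]
side square_blank 0.82 [348.5 221.2] [ 0.5723 -0.0491]
side square_blank 0.42 [411.2 317.3] [ 0.5881 -0.3295]
side ring_insert 0.68 [291.7 231.2] [ 0.446  -0.0507]
side ring_insert 0.55 [305.2 158.6] [0.5546 0.3116]
side baluster_insert 0.6 [318.1 170.8] [0.5735 0.2284]
side foot_insert 0.81 [280.8 175.6] [0.4647 0.2107]
side plinth_insert 0.93 [274.7 164.3] [0.4587 0.2824]
```

View pics/tray1.png

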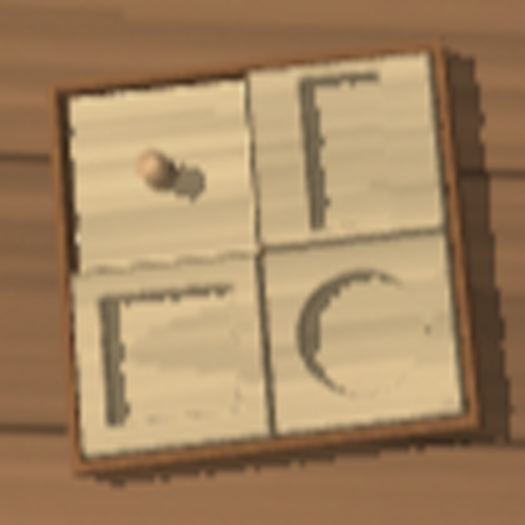

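View pics/board1.png

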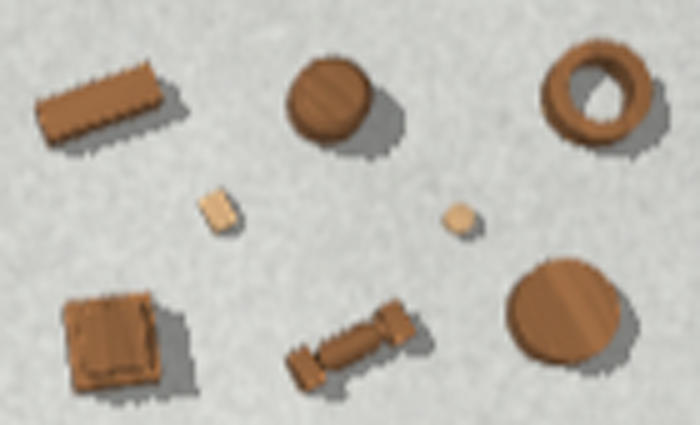

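```bash
cat > fit.py <<'E'
from h import *
from scipy.optimize import least_squares,minimize
def rot(a): return np.array([[np.cos(a),-np.sin(a)],[np.sin(a),np.cos(a)]])
def box(lx,ly,z0,z1,cx=0): return np.array([[cx+sx*lx/2,sy*ly/2,z] for sx in(-1,1) for sy in(-1,1) for z in(z0,z1)])
def cyl(d,zs): 
    t=np.linspace(0,2*np.pi,40,endpoint=False); return np.vstack([np.c_[np.cos(t)*dd/2,np.sin(t)*dd/2,0*t+z] for z,dd in zip(zs,d)])
def bx(d,l):
    t=np.linspace(0,2*np.pi,24,endpoint=False); return np.vstack([np.c_[0*t+s*l/2,np.cos(t)*d/2,np.sin(t)*d/2] for s in(-1,1)])
M=dict(ring=[cyl([56,56],[0,24])],bun_foot=[cyl([40,44,44,32],[0,5,29,36])],plinth=[box(46,46,0,28),box(34,34,28,34)],
 baluster=[box(12,22,-11,11,27),box(12,22,-11,11,-27),bx(18,46)],disc_blank=[cyl([56,56],[0,24])],square_blank=[box(66,22,-11,11)])
def sil(n,parts,p,z,S=4):
    m=np.zeros((420*S,560*S),np.uint8)
    for q in parts:
        w=q/1000.; w=np.c_[w[:,:2]@rot(p[2]).T+p[:2],w[:,2]+z]
        h=cv2.convexHull(((proj(n,w)+.5)*S-.5).astype(np.float32)); cv2.fillConvexPoly(m,np.round(h).astype(np.int32),255)
    return cv2.resize(m,(560,420),interpolation=cv2.INTER_AREA)/255.
def seg(im):
    h=cv2.cvtColor(im,cv2.COLOR_BGR2HSV); return ((h[...,1]>90)&(h[...,2]<200)).astype(float)
def fit(k,p0,z,segs,it=1):
    res={}
    for cams in(("top",),("side",),("top","side")):
        def c(p):
            e=0
            for n in cams:
                a=sil(n,M[k],p,z,8); u=proj(n,[[p0[0],p0[1],z]])[0].astype(int); r=32
                sl=np.s_[max(0,u[1]-r):u[1]+r,max(0,u[0]-r):u[0]+r]
                s=segs[n]; lab=cv2.connectedComponents((s>0).astype(np.uint8))[1]
                ids=np.unique(lab[a>.5]); ids=ids[ids>0]
                b=np.isin(lab,ids)&(s>0); e+=np.abs(a-b).sum()/a.sum()
            return e
        best=min((minimize(c,[*p0[:2],p0[2]+d],method="Nelder-Mead",options=dict(initial_simplex=np.array([*p0[:2],p0[2]+d])+np.array([[0,0,0],[.01,0,0],[0,.01,0],[0,0,.2]]),xatol=3e-4,fatol=1e-3,maxiter=80)) for d in(0,)),key=lambda r:r.fun)
        res["+".join(cams)]=(best.x,best.fun)
    return res
E
python3 - <<'E'
from fit import *
segs={n:seg(camera(n)) for n in("top","side")}
G=dict(ring=(.588,-.317,0,.012),baluster=(.447,-.187,-1.15,.023),bun_foot=(.579,-.168,0,.012),plinth=(.444,-.056,.1,.012))
for k,g in G.items():
    for c,(x,f) in fit(k,g[:3],g[3],segs).items(): print(k,c,x,round(f,3))
# tray
c=np.array([[248,72],[432,52],[443,230],[260,245],[264,250],[445,232],[464,412],[272,435],[75,275],[258,255],[268,435],[82,458]])/5+[110-.4,130-.4]
W=np.array([ray("top",u,.024)[:2] for u in c])
# local: a toward world -y (right), b toward -x (down)
q=[]
for oy,ox in((-50,50),(-50,-50),(50,-50)): q+=[[ox+48,oy+48],[ox+48,oy-48],[ox-48,oy-48],[ox-48,oy+48]]
q=np.array(q)/1000
f=lambda p:((q@rot(p[2]).T+p[:2])-W).ravel()
r=least_squares(f,[.5,.27,0]); print(r.x,np.abs(r.fun).max())
for nm,o in dict(ring=(50,50),bal=(50,-50),pl=(-50,50),foot=(-50,-50)).items(): print(nm,np.array(o)/1000@rot(r.x[2]).T+r.x[:2])
im=cv2.resize(camera("side")[130:330,230:450],None,fx=3.5,fy=3.5,interpolation=cv2.INTER_CUBIC)
def dr(P,col):
    w=np.c_[P[:,:2]/1000@rot(r.x[2]).T+r.x[:2],P[:,2]/1000]; cv2.polylines(im,[np.round((proj("side",w)-[230,130]+.5)*3.5).astype(np.int32)],True,col,1)
sq=lambda cx,cy,a,b,z:np.array([[cx+a/2,cy+b/2,z],[cx+a/2,cy-b/2,z],[cx-a/2,cy-b/2,z],[cx-a/2,cy+b/2,z]])
for o in((50,-50),(-50,50),(-50,-50)): dr(sq(*o,96,96,24),(0,0,255))
dr(sq(50,-50,84,42,24),(255,0,0)); dr(sq(-50,50,68,68,24),(255,0,0)); dr(cyl([18],[36])+[50,50,0],(0,255,0)); dr(cyl([66],[24])+[-50,-50,0],(255,0,0))
cv2.imwrite("pics/side1.png",im)
E
```

```text
ring top [ 0.5869 -0.316   0.1373] 0.392
ring side [ 0.59   -0.3122  0.1645] 0.392
ring top+side [ 0.5875 -0.3158  0.1271] 0.792
baluster top [ 0.4435 -0.1816 -1.0559] 0.235
baluster side [ 0.4454 -0.1801 -1.1198] 0.4
baluster top+side [ 0.4443 -0.1821 -1.0591] 0.651
bun_foot top [ 0.5753 -0.1689  0.1992] 0.168
bun_foot side [ 0.5785 -0.1622 -0.0367] 0.405
bun_foot top+side [ 0.5761 -0.1678  0.2295] 0.584Traceback (most recent call last):
  File "<stdin>", line 5, in <module>
  File "fit.py", line 31, in fit
    best=min((minimize(c,[*p0[:2],p0[2]+d],method="Nelder-Mead",options=dict(initial_simplex=np.array([*p0[:2],p0[2]+d])+np.array([[0,0,0],[.01,0,0],[0,.01,0],[0,0,.2]]),xatol=3e-4,fatol=1e-3,maxiter=80)) for d in(0,)),key=lambda r:r.fun)
  File "fit.py", line 31, in <genexpr>
    best=min((minimize(c,[*p0[:2],p0[2]+d],method="Nelder-Mead",options=dict(initial_simplex=np.array([*p0[:2],p0[2]+d])+np.array([[0,0,0],[.01,0,0],[0,.01,0],[0,0,.2]]),xatol=3e-4,fatol=1e-3,maxiter=80)) for d in(0,)),key=lambda r:r.fun)
              ~~~~~~~~^^^^^^^^^^^^^^^^^^^^^^^^^^^^^^^^^^^^^^^^^^^^^^^^^^^^^^^^^^^^^^^^^^^^^^^^^^^^^^^^^^^^^^^^^^^^^^^^^^^^^^^^^^^^^^^^^^^^^^^^^^^^^^^^^^^^^^^^^^^^^^^^^^^^^^^^^^^^^^^^^^^^^^^^^^^^^^^^^^^^^^
    res = _minimize_neldermead(fun, x0, args, callback, bounds=bounds,
                               **options)
    fxr = func(xr)
    fx = function(np.copy(x), *(wrapper_args + args))
  File "fit.py", line 25, in c
    a=sil(n,M[k],p,z,8); u=proj(n,[[p0[0],p0[1],z]])[0].astype(int); r=32
  File "fit.py", line 15, in sil
    h=cv2.convexHull(((proj(n,w)+.5)*S-.5).astype(np.float32)); cv2.fillConvexPoly(m,np.round(h).astype(np.int32),255)
                       ~~~~^^^^^
  File "h.py", line 9, in proj
    i=camera_info(n);E=np.array(i["extrinsics"])
ValueError: time passes only in moves, steps and waits
```

```bash
python3 - <<'E'
s=open('h.py').read()
s=s.replace('def ray','CI={n:camera_info(n) for n in("top","side")}\ndef ray',1).replace('i=camera_info(n);','i=CI[n];')
open('h.py','w').write(s)
s=open('fit.py').read()
s=s.replace('return ((h[...,1]>90)&(h[...,2]<200)).astype(float)','return (h[...,1]>TH).astype(float)').replace('def seg','TH=60\ndef seg').replace('p,z,8)','p,z,4)').replace('for cams in(("top",),("side",),("top","side"))','for cams in(("top",),("side",))')
s=s.replace('(420*S,560*S)','(420*S,560*S)')
open('fit.py','w').write(s)
E
cat > tray.py <<'E'
from fit import *
c=np.array([[248,72],[432,52],[443,230],[260,245],[264,250],[445,232],[464,412],[272,435],[75,275],[258,255],[268,435],[82,458]])/5+[110-.4,130-.4]
W=np.array([ray("top",u,.024)[:2] for u in c])
q=[]
for oy,ox in((-50,50),(-50,-50),(50,-50)): q+=[[ox+48,oy+48],[ox+48,oy-48],[ox-48,oy-48],[ox-48,oy+48]]
q=np.array(q)/1000
f=lambda p:((q@rot(p[2]).T+p[:2])-W).ravel()
r=least_squares(f,[.5,.27,0]); print(r.x,np.abs(r.fun).max())
for nm,o in dict(ring=(50,50),bal=(50,-50),pl=(-50,50),foot=(-50,-50)).items(): print(nm,np.array(o)/1000@rot(r.x[2]).T+r.x[:2])
im=cv2.resize(cv2.imread("pics/side0.png")[130:330,230:450],None,fx=3,fy=3,interpolation=cv2.INTER_CUBIC)
def dr(P,col,p=r.x):
    w=np.c_[P[:,:2]/1000@rot(p[2]).T+p[:2],P[:,2]/1000]; cv2.polylines(im,[np.round((proj("side",w)-[230,130]+.5)*3).astype(np.int32)],True,col,1)
sq=lambda cx,cy,a,b,z:np.array([[cx+a/2,cy+b/2,z],[cx+a/2,cy-b/2,z],[cx-a/2,cy-b/2,z],[cx-a/2,cy+b/2,z]])
for o in((50,-50),(-50,50),(-50,-50)): dr(sq(*o,96,96,24),(0,0,255))
dr(sq(50,-50,84,42,24),(255,0,0)); dr(sq(-50,50,68,68,24),(255,0,0)); dr(cyl([18],[36])+[50,50,0],(0,255,0)); dr(cyl([66],[24])+[-50,-50,0],(255,0,0))
S=seg(cv2.imread("pics/side0.png")); 
G=dict(ring=(.588,-.316,0,.012),baluster=(.445,-.1815,-1.06,.023),bun_foot=(.577,-.168,0,.012),plinth=(.444,-.056,.1,.012))
for k,g in G.items():
    for m in M[k]: 
        w=m/1000; w=np.c_[w[:,:2]@rot(g[2]).T+g[:2],w[:,2]+g[3]]
        cv2.polylines(im,[np.round((cv2.convexHull(proj("side",w).astype(np.float32))-[230,130]+.5)*3).astype(np.int32)],True,(255,255,0),1)
cv2.imwrite("pics/side1.png",im)
segs={n:seg(cv2.imread(f"pics/{n}0.png")) for n in("top","side")}
for k,g in G.items():
    for c,(x,e) in fit(k,g[:3],g[3],segs).items(): print(k,c,x,round(e,3),flush=True)
E
timeout 100 python3 tray.py
```

```text
[0.5077 0.265  0.1448] 0.002323018050405301
ring [0.55   0.3217]
bal [0.5644 0.2227]
pl [0.451  0.3073]
foot [0.4655 0.2083]
ring top [ 0.5865 -0.3147  0.1064] 0.32
ring side [ 0.5888 -0.3146  0.1511] 0.15
baluster top [ 0.4443 -0.1811 -1.076 ] 0.156
baluster side [ 0.4455 -0.1815 -1.1063] 0.141
bun_foot top [ 0.577  -0.1687  0.0821] 0.118
bun_foot side [ 0.5779 -0.1676  0.059 ] 0.122
plinth top [ 0.4414 -0.0553  0.1509] 0.084
plinth side [ 0.4434 -0.057   0.0699] 0.083
```

View pics/side1.png

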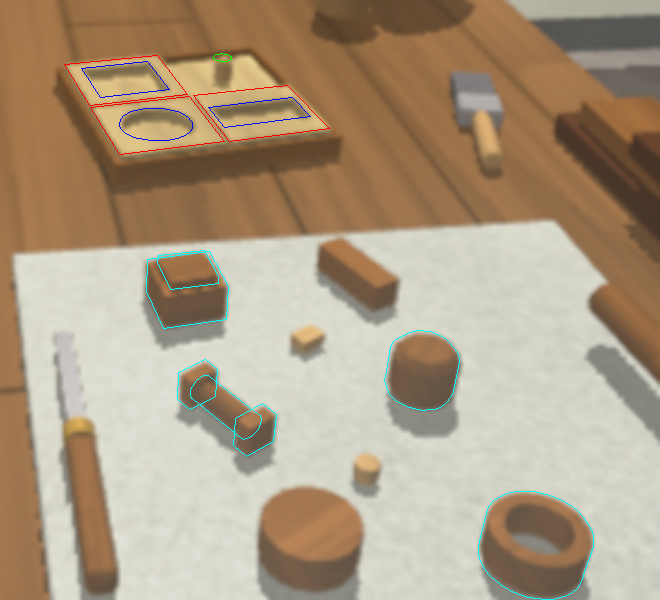

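```bash
cat > plan.py <<'E'
import sys
from h import *
def plan(x,y,z,yd):
    s=read_state();R=yaw();yc=np.degrees(np.arctan2(R[1,0],R[0,0]));p=s["ee_pos"]
    t=-((yd-yc+180)%360-180)/5
    print("t",round(s["time"],2),"p",p,"yaw",round(yc,2),"w",round(s["width"],4),"F",s["ft_force"],"tilt",R[2,:2])
    d=np.array([x,y,z])-p;a=np.radians(yd);ux,uy=np.array([np.cos(a),np.sin(a)]),np.array([np.sin(a),-np.cos(a)])
    u=np.array([d[:2]@ux,d[:2]@uy,-d[2]])/.03
    print("turn",round(t,2),"units at final yaw",u)
plan(*map(float,sys.argv[1:]))
E
python3 plan.py .5877 -.3147 .12 53.3
```

```text
t 1.3 p [0.274  0.5618 0.2366] yaw 64.0 w 0.0869 F [-0.4701  0.2846  0.5537] tilt [0.0001 0.    ]
turn 2.14 units at final yaw [-17.1751  25.8436   3.8858]
```

{"fn": "carry_out", "kwargs": {"rows": [[-1,0,0,0,0.72],[-1,0,0,0,0.72],[-1,0,0,0,0.72],[-1,-0.66,1,0.15,0],[-1,-0.66,1,0.15,0],[-1,-0.66,1,0.15,0],[-1,-0.66,1,0.15,0],[-1,-0.66,1,0.15,0],[-1,-0.66,1,0.15,0],[-1,-0.66,1,0.15,0],[-1,-0.66,1,0.15,0],[-1,-0.66,1,0.15,0],[-1,-0.66,1,0.15,0],[-1,-0.66,1,0.15,0]], "force": 15}}

```text
time: 2.47
ee_pos: [0.4053, 0.181, 0.1837]
eef_rot: [0.893, 0.449, 0.002, -0.003]
ft_force: [0.7, -0.2, 0.8]
width: 0.0868
```

```bash
python3 plan.py .5877 -.3147 .12 53.3
```

```text
t 2.47 p [0.4053 0.181  0.1837] yaw 53.42 w 0.0868 F [ 0.7438 -0.2312  0.8191] tilt [ 0.006  -0.0047]
turn 0.02 units at final yaw [-9.614  14.7478  2.1223]
```

{"fn": "carry_out", "kwargs": {"rows": [[-1,-0.64,0.98,0.14,0],[-1,-0.64,0.98,0.14,0],[-1,-0.64,0.98,0.14,0],[-1,-0.64,0.98,0.14,0],[-1,-0.64,0.98,0.14,0],[-1,-0.64,0.98,0.14,0],[-1,-0.64,0.98,0.14,0],[-1,-0.64,0.98,0.14,0],[-1,-0.64,0.98,0.14,0],[-1,-0.64,0.98,0.14,0],[-1,-0.64,0.98,0.14,0],[-1,-0.64,0.98,0.14,0],[-1,-0.64,0.98,0.14,0],[-1,-0.64,0.98,0.14,0],[-1,-0.64,0.98,0.14,0],[-1,0,0,0,0],[-1,0,0,0,0]]}}

```text
time: 3.88
ee_pos: [0.5945, -0.3461, 0.114]
eef_rot: [0.894, 0.449, 0.005, -0.002]
ft_force: [0.4, 0.9, 0.7]
width: 0.0868
```

```bash
python3 plan.py .5877 -.3147 .030 53.3; python3 - <<'E'
from h import *
cv2.imwrite("pics/top2.png",cv2.resize(camera("top")[100:260,240:440],None,fx=3,fy=3,interpolation=cv2.INTER_CUBIC))
E
```

```text
t 3.88 p [ 0.5945 -0.3461  0.114 ] yaw 53.34 w 0.0868 F [0.3603 0.9111 0.6908] tilt [0.0108 0.0012]
turn 0.01 units at final yaw [ 0.7028 -0.808   2.799 ]
```

View pics/top2.png

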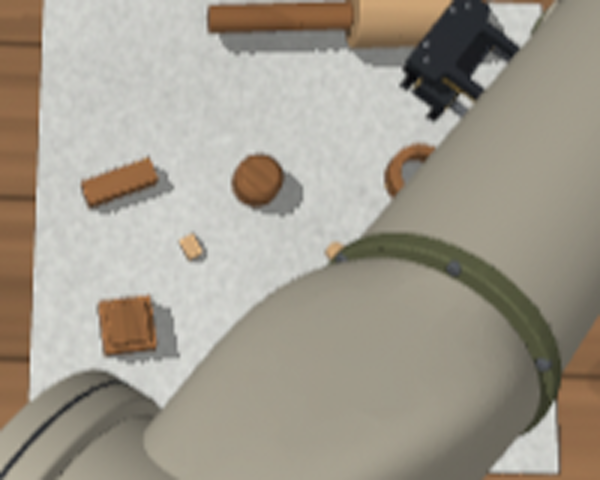

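{"fn": "carry_out", "kwargs": {"rows": [[-1,0.35,-0.4,0,0],[-1,0.35,-0.4,0,0],[-1,0,0,0.3,0],[-1,0,0,0,0]]}}

```text
time: 4.27
ee_pos: [0.5869, -0.3114, 0.1052]
eef_rot: [0.893, 0.449, 0.006, -0.002]
ft_force: [1.2, -0.5, -0.5]
width: 0.0876
```

```bash
python3 plan.py .5877 -.3147 .030 53.3; python3 - <<'E'
from h import *
p=read_state()["ee_pos"]
im=camera("side");q=proj("side",[p,[.5877,-.3147,.036]]);print(q)
for a in q: cv2.circle(im,tuple(np.round(a).astype(int)),1,(0,255,0),-1)
cv2.imwrite("pics/side2.png",cv2.resize(im[150:380,280:520],None,fx=2.5,fy=2.5,interpolation=cv2.INTER_CUBIC))
E
```

```text
t 4.27 p [ 0.5869 -0.3114  0.1052] yaw 53.42 w 0.0876 F [ 1.1872 -0.5076 -0.4613] tilt [0.0118 0.0013]
turn 0.02 units at final yaw [-0.0726  0.0866  2.508 ]
[[416.329  270.7482]
 [408.6013 304.7632]]
```

View pics/side2.png

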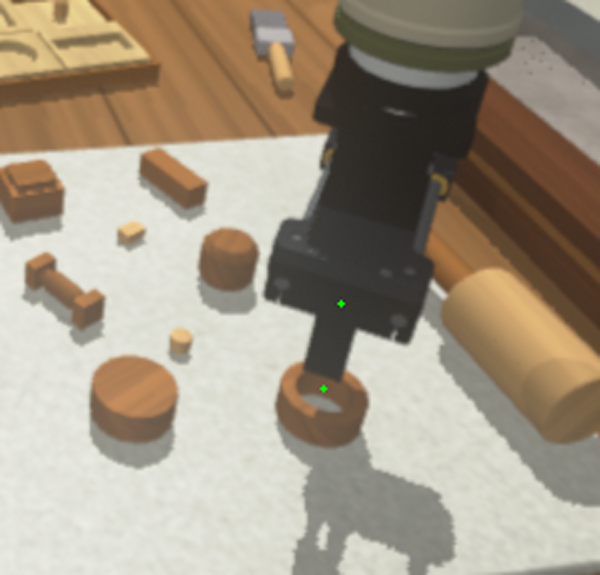

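{"fn": "carry_out", "kwargs": {"rows": [[-1,-0.07,0.08,0.5,0],[-1,0,0,0.5,0],[-1,0,0,0.5,0],[-1,0,0,0.4,0],[-1,0,0,0.2,0],[-1,0,0,0,0]]}}

```text
time: 4.82
ee_pos: [0.5893, -0.3153, 0.038]
eef_rot: [0.893, 0.45, 0.006, -0.001]
ft_force: [-0.8, -0.6, 0.2]
width: 0.0872
```

```bash
python3 plan.py .5877 -.3147 .030 53.3
```

```text
t 4.82 p [ 0.5893 -0.3153  0.038 ] yaw 53.44 w 0.0872 F [-0.8323 -0.5743  0.2106] tilt [0.0125 0.0037]
turn 0.03 units at final yaw [-0.0163 -0.0542  0.2676]
```

{"fn": "carry_out", "kwargs": {"rows": [[-1,0,-0.05,0.22,0],[-1,0,0,0,0],[1,0,0,0,0],[1,0,0,0,0],[1,0,0,0,0],[1,0,0,0,0],[1,0,0,0,0],[1,0,0,0,0],[1,0,0,0,0]], "force": 15}}

```text
time: 5.57
ee_pos: [0.5891, -0.3155, 0.0329]
eef_rot: [0.893, 0.449, 0.007, 0.0]
ft_force: [-0.3, -0.3, 0.1]
width: 0.056
```

```bash
python3 plan.py .55 .3217 .13 53.3
```

```text
t 5.57 p [ 0.5891 -0.3155  0.0329] yaw 53.41 w 0.056 F [-0.3019 -0.2514  0.0804] tilt [0.0129 0.0068]
turn 0.02 units at final yaw [ 16.2506 -13.7366  -3.236 ]
```

{"fn": "carry_out", "kwargs": {"rows": [[1,0,0,-0.6,0],[1,0,0,-0.9,0],[1,0,0,-0.9,0],[1,0.5,-0.42,-0.7,0],[1,0.95,-0.8,-0.1,0],[1,0.95,-0.8,0,0],[1,0.95,-0.8,0,0],[1,0.95,-0.8,0,0],[1,0.95,-0.8,0,0],[1,0.95,-0.8,0,0],[1,0.95,-0.8,0,0],[1,0.95,-0.8,0,0],[1,0.95,-0.8,0,0],[1,0.95,-0.8,0,0],[1,0.95,-0.8,0,0],[1,0.95,-0.8,0,0],[1,0.95,-0.8,0,0],[1,0.95,-0.8,0,0],[1,0.7,-0.6,0,0],[1,0.4,-0.3,0,0]]}}

```text
time: 7.23
ee_pos: [0.5512, 0.2874, 0.1385]
eef_rot: [0.896, 0.444, 0.01, 0.001]
ft_force: [0.1, 0.4, 0.1]
width: 0.0564
```

```bash
python3 plan.py .55 .3217 .08 53.3
```

```text
t 7.23 p [0.5512 0.2874 0.1385] yaw 52.74 w 0.0564 F [0.1273 0.4109 0.1092] tilt [0.0169 0.0103]
turn -0.11 units at final yaw [ 0.8919 -0.7149  1.9506]
```

{"fn": "carry_out", "kwargs": {"rows": [[1,0.4,-0.35,0,-0.1],[1,0.3,-0.25,0,0],[1,0.05,-0.05,0.3,0],[1,0,0,0.5,0],[1,0,0,0.5,0],[1,0,0,0.3,0],[1,0,0,0,0]]}}

```text
time: 7.82
ee_pos: [0.5518, 0.3167, 0.0873]
eef_rot: [0.894, 0.447, 0.01, 0.002]
ft_force: [0.2, 0.1, -1.0]
width: 0.0564
```

```bash
python3 plan.py .55 .3217 .035 53.3; python3 - <<'E'
from h import *
for n,(a,b,c,d) in dict(top=(120,240,100,240),side=(80,220,220,380)).items():
    cv2.imwrite(f"pics/{n}3.png",camera(n)[a:b,c:d])
a,b=[cv2.resize(cv2.imread(f"pics/{n}3.png"),(480,420),interpolation=cv2.INTER_CUBIC)[:, :400] for n in("top","side")]
cv2.imwrite("pics/both3.png",np.hstack([a,b]))
E
```

```text
t 7.82 p [0.5518 0.3167 0.0873] yaw 53.17 w 0.0564 F [ 0.2175  0.1104 -1.044 ] tilt [0.0161 0.0128]
turn -0.03 units at final yaw [ 0.0975 -0.1496  1.7449]
```

View pics/both3.png

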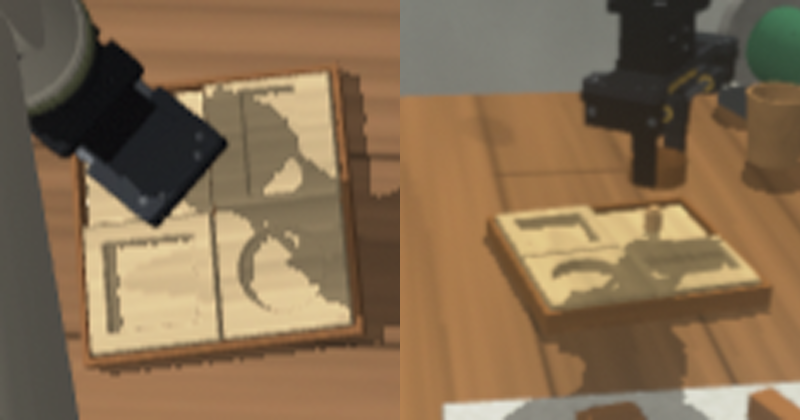

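{"fn": "carry_out", "kwargs": {"rows": [[1,0.1,-0.15,0,0],[1,0,0,0.4,0],[1,0,0,0.4,0],[1,0,0,0.4,0],[1,0,0,0.2,0],[1,0,0,0,0],[1,0,0,0,0]]}}

```text
time: 8.5
ee_pos: [0.5531, 0.3226, 0.0449]
eef_rot: [0.895, 0.447, 0.013, 0.002]
ft_force: [-0.3, 0.1, 0.0]
width: 0.0563
```

```bash
python3 plan.py .55 .3217 .035 53.3
```

```text
t 8.5 p [0.5531 0.3226 0.0449] yaw 53.08 w 0.0563 F [-0.2961  0.0664  0.0158] tilt [0.021  0.0144]
turn -0.04 units at final yaw [-0.0851 -0.0634  0.3296]
```

{"fn": "carry_out", "kwargs": {"rows": [[1,-0.08,-0.06,0.25,0],[1,0,0,0.1,0],[1,0,0,0,0]]}}

```text
time: 8.75
ee_pos: [0.5505, 0.3218, 0.0344]
eef_rot: [0.895, 0.447, 0.013, 0.002]
ft_force: [-0.4, 0.0, 5.6]
width: 0.056
```

```bash
python3 plan.py .55 .3217 .035 53.3
```

```text
t 8.75 p [0.5505 0.3218 0.0344] yaw 53.08 w 0.056 F [-0.4415  0.0223  5.5739] tilt [0.0215 0.0145]
turn -0.04 units at final yaw [-0.0129 -0.0111 -0.0211]
```

{"fn": "carry_out", "kwargs": {"rows": [[-0.55,0,0,0,0],[-0.55,0,0,0,0],[-0.55,0,0,0,0],[-0.55,0,0,-0.4,0],[-0.55,0,0,-0.8,0],[-0.55,0,0,-0.8,0],[-0.55,0,0,-0.7,0]]}}

```text
time: 9.33
ee_pos: [0.546, 0.3195, 0.1152]
eef_rot: [0.895, 0.447, 0.009, 0.003]
ft_force: [0.6, -0.1, -0.4]
width: 0.0671
```

```bash
python3 plan.py .445 -.1813 .12 27.5
```

```text
t 9.33 p [0.546  0.3195 0.1152] yaw 53.06 w 0.0671 F [ 0.5536 -0.0758 -0.4206] tilt [0.014  0.0127]
turn 5.11 units at final yaw [-10.6932  13.2516  -0.1597]
```

{"fn": "carry_out", "kwargs": {"rows": [[-0.55,0,0,-0.2,1],[-0.55,0,0,-0.1,1],[-0.55,0,0,0,1],[-0.55,0,0,0,1],[-0.55,0,0,0,1],[-0.55,-0.4,0.5,0,0.1],[-0.55,-0.78,0.97,0,0],[-0.55,-0.78,0.97,0,0],[-0.55,-0.78,0.97,0,0],[-0.55,-0.78,0.97,0,0],[-0.55,-0.78,0.97,0,0],[-0.55,-0.78,0.97,0,0],[-0.55,-0.78,0.97,0,0],[-0.55,-0.78,0.97,0,0],[-0.55,-0.78,0.97,0,0],[-0.55,-0.78,0.97,0,0],[-0.55,-0.78,0.97,0,0],[-0.55,-0.6,0.7,0,0],[-0.55,-0.3,0.3,0,0],[-0.55,0,0,0,0]]}}

```text
time: 11.0
ee_pos: [0.4422, -0.1549, 0.1369]
eef_rot: [0.973, 0.227, 0.026, -0.009]
ft_force: [0.2, 0.5, 0.1]
width: 0.0674
```

```bash
python3 plan.py .445 -.1813 .08 27.5; python3 - <<'E'
from h import *
cv2.imwrite("pics/chk4.png",cv2.resize(camera("top")[120:240,100:240],None,fx=4,fy=4,interpolation=cv2.INTER_CUBIC))
E
```

```text
t 11.0 p [ 0.4422 -0.1549  0.1369] yaw 26.28 w 0.0674 F [0.1812 0.4613 0.0848] tilt [ 0.0547 -0.0062]
turn -0.24 units at final yaw [-0.3229  0.8246  1.8971]
```

View pics/chk4.png

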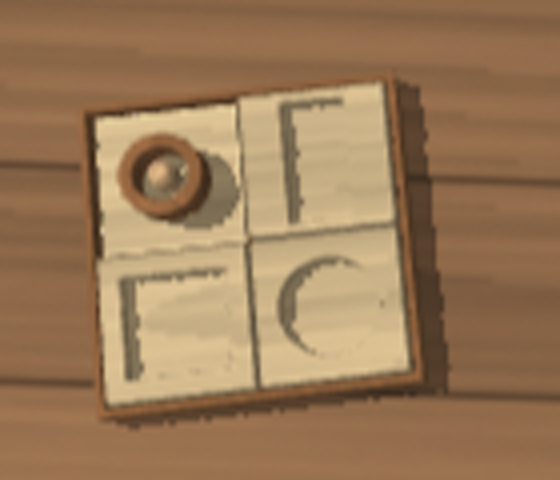

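```bash
sed -i 's/"tilt",R\[2,:2\])/"tilt",R[2,:2],"lean",R[:2,2])/' plan.py; python3 plan.py .445 -.1813 .08 27.5
```

```text
t 11.05 p [ 0.4427 -0.1538  0.137 ] yaw 26.33 w 0.0677 F [-0.3608 -0.9031  0.513 ] tilt [ 0.0549 -0.0062] lean [0.0465 0.0299]
turn -0.23 units at final yaw [-0.3561  0.8491  1.9002]
```

{"fn": "carry_out", "kwargs": {"rows": [[-0.55,-0.16,0.4,0,-0.12],[-0.55,-0.16,0.4,0,-0.12],[-0.55,0,0,0.3,0],[-0.55,0,0,0.5,0],[-0.55,0,0,0.5,0],[-0.55,0,0,0.3,0],[-0.55,0,0,0,0],[-0.55,0,0,0,0]]}}

```text
time: 11.72
ee_pos: [0.4513, -0.1684, 0.0868]
eef_rot: [0.97, 0.242, 0.028, -0.011]
ft_force: [0.2, -0.5, 0.1]
width: 0.0675
```

```bash
python3 plan.py .445 -.1813 .033 27.5;
```

```text
t 11.72 p [ 0.4513 -0.1684  0.0868] yaw 28.03 w 0.0675 F [ 0.155  -0.5445  0.0927] tilt [ 0.0599 -0.0081] lean [0.049  0.0353]
turn 0.11 units at final yaw [-0.3856  0.2855  1.7941]
```

```bash
python3 - <<'E'
s=open('plan.py').read()
a=s.index("    d=np.array"); b=s.index("plan(*map")
s=s[:a]+'''    d=np.array([x,y,z])-p
    from scipy.spatial.transform import Rotation as Q
    Rt=Q.from_euler("z",yd-yc,degrees=True).as_matrix()@R
    print("turn",round(t,2),"units now",R.T@d/.03,"after turn",Rt.T@d/.03,"j",s["joint_positions"])
'''+s[b:]
open('plan.py','w').write(s)
E
python3 plan.py .445 -.1813 .033 27.5;
```

```text
t 11.72 p [ 0.4513 -0.1684  0.0868] yaw 28.03 w 0.0675 F [ 0.155  -0.5445  0.0927] tilt [ 0.0599 -0.0081] lean [0.049  0.0353]
turn 0.11 units now [-0.495   0.2962  1.7653] after turn [-0.4923  0.2998  1.7654] j [-0.4974  0.1805  0.8658  2.0644 -0.2331  0.9385  0.9837]
```

{"fn": "carry_out", "kwargs": {"rows": [[-0.55,-0.25,0.15,0,0.1],[-0.55,-0.25,0.15,0.3,0],[-0.55,0,0,0.4,0],[-0.55,0,0,0.4,0],[-0.55,0,0,0.3,0],[-0.55,0,0,0.1,0],[-0.55,0,0,0,0]]}}

```text
time: 12.3
ee_pos: [0.4459, -0.183, 0.043]
eef_rot: [0.971, 0.237, 0.031, -0.011]
ft_force: [0.3, 0.1, -0.3]
width: 0.0673
```

```bash
python3 plan.py .445 -.1813 .033 27.5; python3 - <<'E'
from h import *
cv2.imwrite("pics/s5.png",cv2.resize(camera("side")[190:350,230:420],None,fx=3.5,fy=3.5,interpolation=cv2.INTER_CUBIC))
E
```

```text
t 12.3 p [ 0.4459 -0.183   0.043 ] yaw 27.47 w 0.0673 F [ 0.2789  0.0637 -0.3215] tilt [ 0.0655 -0.0066] lean [0.055  0.0361]
turn -0.01 units now [-0.0224 -0.0607  0.3321] after turn [-0.0224 -0.0607  0.3321] j [-0.4176  0.2754  0.835   2.0979 -0.3462  0.8487  1.1033]
```

View pics/s5.png

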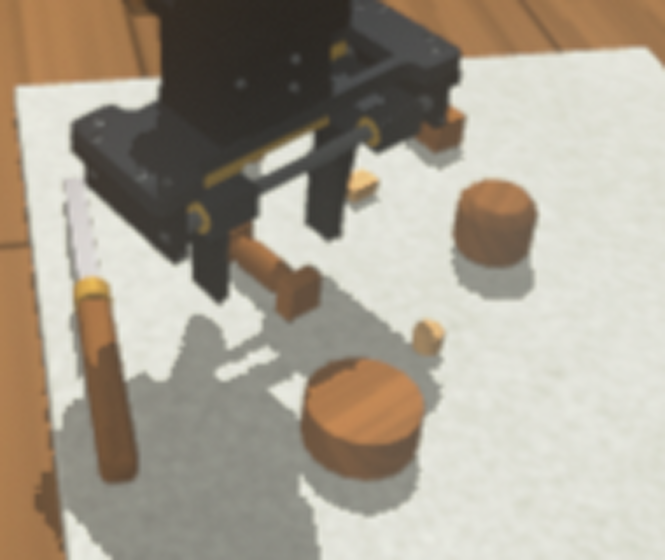

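{"fn": "carry_out", "kwargs": {"rows": [[-0.55,0,-0.06,0.3,0],[-0.55,0,0,0,0],[1,0,0,0,0],[1,0,0,0,0],[1,0,0,0,0],[1,0,0,0,0],[1,0,0,0,0],[1,0,0,0,0],[1,0,0,0,0],[1,0,0,0,0]], "force": 15}}

```text
time: 13.18
ee_pos: [0.4472, -0.181, 0.0357]
eef_rot: [0.971, 0.238, 0.033, -0.011]
ft_force: [0.5, 0.1, 0.4]
width: 0.0222
```

```bash
python3 plan.py .5644 .2227 .12 98.3
```

```text
t 13.18 p [ 0.4472 -0.181   0.0357] yaw 27.5 w 0.0222 F [0.5387 0.0747 0.3778] tilt [ 0.069  -0.0049] lean [0.059  0.0362]
turn -14.16 units now [  9.8492 -10.144   -2.0842] after turn [12.9166  5.7975 -1.9497] j [-0.411   0.2889  0.8249  2.1039 -0.365   0.8306  1.1152]
```

{"fn": "carry_out", "kwargs": {"rows": [[1,0,0,0,0],[1,0,0,0,0],[1,0,0,0,0]]}}

```text
time: 13.43
ee_pos: [0.4472, -0.181, 0.0358]
eef_rot: [0.971, 0.238, 0.033, -0.011]
ft_force: [-0.1, -0.0, 0.7]
width: 0.0172
```

```bash
python3 plan.py .5644 .2227 .12 98.3
```

```text
t 13.43 p [ 0.4472 -0.181   0.0358] yaw 27.5 w 0.0172 F [-0.1018 -0.0444  0.6525] tilt [ 0.0691 -0.0049] lean [0.059  0.0362]
turn -14.16 units now [  9.8495 -10.1441  -2.0828] after turn [12.9168  5.7978 -1.9484] j [-0.411   0.2888  0.8249  2.1039 -0.3649  0.8306  1.1152]
```

{"fn": "carry_out", "kwargs": {"rows": [[1,0,0,0,0],[1,0,0,-0.3,0],[1,0,0,-0.5,0],[1,0,0,-0.6,0],[1,0,0,-0.6,0],[1,0,0,-0.5,0],[1,0,0,-0.3,0],[1,0,0,0,0]]}}

```text
time: 14.1
ee_pos: [0.4405, -0.1856, 0.1251]
eef_rot: [0.971, 0.236, 0.031, -0.01]
ft_force: [0.4, 0.7, -0.2]
width: 0.0173
```

```bash
python3 plan.py .5644 .2227 .12 98.3; python3 - <<'E'
from h import *
cv2.imwrite("pics/s6.png",cv2.resize(camera("side")[150:350,220:420],None,fx=3,fy=3,interpolation=cv2.INTER_CUBIC))
E
```

```text
t 14.1 p [ 0.4405 -0.1856  0.1251] yaw 27.33 w 0.0173 F [ 0.4364  0.7368 -0.1918] tilt [ 0.0659 -0.0053] lean [0.0561 0.035 ]
turn -14.19 units now [  9.8855 -10.1906   0.8777] after turn [12.8329  6.057   0.9864] j [-0.5186  0.0846  0.9074  2.0423 -0.1418  1.0126  0.936 ]
```

View pics/s6.png

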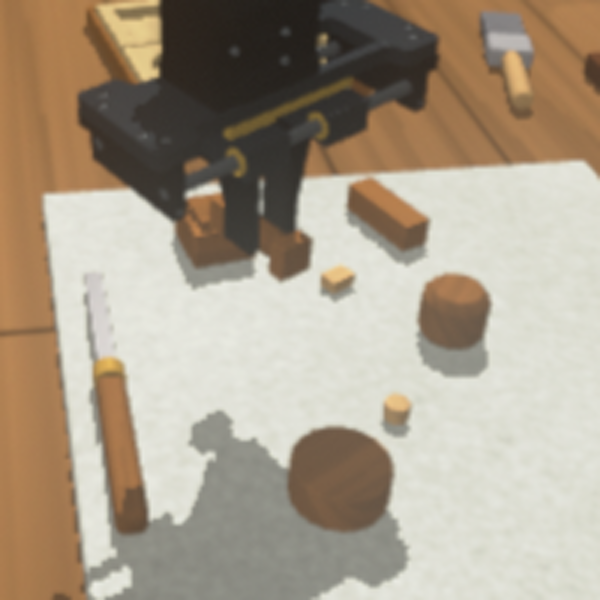

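{"fn": "carry_out", "kwargs": {"rows": [[1,0.4,-0.4,0,0],[1,0.7,-0.73,0.05,0],[1,0.7,-0.73,0.05,0],[1,0.7,-0.73,0.05,0],[1,0.7,-0.73,0.05,0],[1,0.7,-0.73,0.05,0],[1,0.7,-0.73,0.05,0],[1,0.7,-0.73,0.05,0],[1,0.7,-0.73,0.05,0],[1,0.7,-0.73,0.05,0],[1,0.7,-0.73,0.05,0],[1,0.7,-0.73,0.05,0],[1,0.7,-0.73,0.05,0],[1,0.5,-0.5,0,0],[1,0.2,-0.2,0,0],[1,0,0,0,0]]}}

```text
time: 15.48
ee_pos: [0.5552, 0.2267, 0.1084]
eef_rot: [0.972, 0.235, 0.021, -0.011]
ft_force: [0.3, -0.8, -0.4]
width: 0.0175
```

```bash
python3 plan.py .5644 .2227 .12 98.3
```

```text
t 15.48 p [0.5552 0.2267 0.1084] yaw 27.16 w 0.0175 F [ 0.3097 -0.8394 -0.4258] tilt [ 0.0464 -0.0107] lean [0.0364 0.0307]
turn -14.23 units now [ 0.2283  0.2542 -0.3782] after turn [-0.1582  0.2786 -0.3964] j [-0.9371  0.3885  0.5888  1.7492 -0.2646  1.0336  0.2185]
```

Tilt fell. Now turn, slowly.

{"fn": "carry_out", "kwargs": {"rows": [[1,0,0,-0.05,-0.4],[1,0,0,-0.1,-0.8],[1,0,0,-0.1,-0.8],[1,0,0,-0.1,-0.8],[1,0,0,0,-0.8],[1,0,0,0,-0.8],[1,0,0,0,-0.8],[1,0,0,0,-0.8],[1,0,0,0,-0.8],[1,0,0,0,-0.8],[1,0,0,0,-0.8],[1,0,0,0,-0.8],[1,0,0,0,-0.8],[1,0,0,0,-0.8],[1,0,0,0,-0.8],[1,0,0,0,-0.8],[1,0,0,0,-0.8],[1,0,0,0,-0.6],[1,0,0,0,-0.3],[1,0,0,0,0]]}}

```text
time: 17.15
ee_pos: [0.5461, 0.1818, 0.1062]
eef_rot: [0.648, 0.762, 0.009, 0.003]
ft_force: [0.2, -0.1, -0.3]
width: 0.0172
```

```bash
python3 plan.py .5644 .2227 .07 98.3
```

```text
t 17.15 p [0.5461 0.1818 0.1062] yaw 99.22 w 0.0172 F [ 0.2016 -0.0903 -0.2998] tilt [0.0067 0.0177] lean [0.0164 0.0095]
turn 0.18 units now [1.2384 0.7981 1.2304] after turn [1.2514 0.778  1.2301] j [-0.7269  0.3305  0.3895  1.7829 -0.1472  1.0374  1.448 ]
```

{"fn": "carry_out", "kwargs": {"rows": [[1,0.3,0.2,0,0.1],[1,0.5,0.3,0,0.08],[1,0.4,0.25,0,0],[1,0,0,0.2,0],[1,0,0,0.4,0],[1,0,0,0.4,0],[1,0,0,0.2,0],[1,0,0,0,0]]}}

```text
time: 17.82
ee_pos: [0.5631, 0.2162, 0.0647]
eef_rot: [0.66, 0.751, 0.007, 0.003]
ft_force: [0.5, 0.4, -0.2]
width: 0.0176
```

```bash
python3 plan.py .5644 .2227 .043 98.3;  python3 - <<'E'
from h import *
im=camera("side")[90:220,220:380]
im2=camera("top")[120:220,100:240]
cv2.imwrite("pics/s7.png",np.hstack([cv2.resize(im,(480,390),interpolation=cv2.INTER_CUBIC),cv2.resize(im2,(310,390),interpolation=cv2.INTER_CUBIC)]))
E
```

```text
t 17.82 p [0.5631 0.2162 0.0647] yaw 97.37 w 0.0176 F [ 0.5486  0.3673 -0.2362] tilt [0.0044 0.0136] lean [0.0129 0.0062]
turn -0.19 units now [0.207  0.0627 0.7265] after turn [0.2058 0.066  0.7265] j [-0.7396  0.4407  0.3691  1.7355 -0.1864  0.9853  1.398 ]
```

View pics/s7.png

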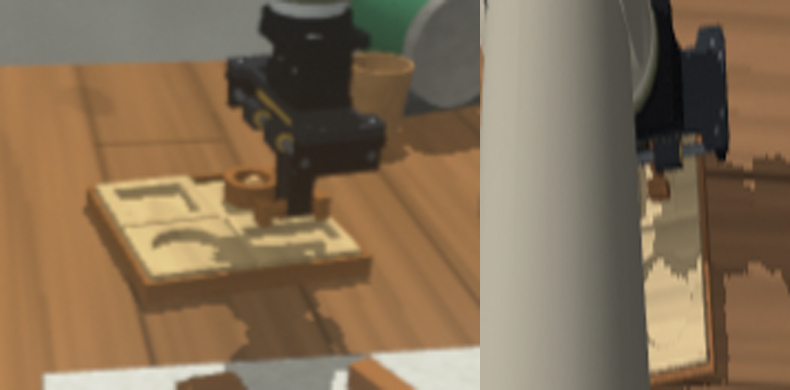

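{"fn": "carry_out", "kwargs": {"rows": [[1,0.2,0.06,0,-0.19],[1,0,0,0.2,0],[1,0,0,0.3,0],[1,0,0,0.2,0],[1,0,0,0,0],[1,0,0,0,0]]}}

```text
time: 18.42
ee_pos: [0.566, 0.2233, 0.0445]
eef_rot: [0.653, 0.757, 0.008, 0.004]
ft_force: [1.1, 0.1, -0.4]
width: 0.0171
```

```bash
python3 plan.py .5644 .2227 .0395 98.3
```

```text
t 18.42 p [0.566  0.2233 0.0445] yaw 98.39 w 0.0171 F [ 1.1314  0.1372 -0.4163] tilt [0.0058 0.0174] lean [0.0164 0.0082]
turn 0.02 units now [-0.0122 -0.0588  0.1652] after turn [-0.0123 -0.0588  0.1652] j [-0.7355  0.4742  0.3559  1.7364 -0.1983  0.9476  1.4148]
```

{"fn": "carry_out", "kwargs": {"rows": [[1,0,-0.05,0.14,0],[1,0,0,0,0],[0.1,0,0,0,0],[0.1,0,0,0,0],[0.1,0,0,0,0],[0.1,0,0,0,0],[0.1,0,0,0,0]]}}

```text
time: 19.0
ee_pos: [0.5648, 0.2229, 0.0404]
eef_rot: [0.654, 0.757, 0.009, 0.004]
ft_force: [0.5, -0.3, -0.4]
width: 0.0374
```

```bash
python3 plan.py .5775 -.168 .13 98.3
```

```text
t 19.0 p [0.5648 0.2229 0.0404] yaw 98.36 w 0.0374 F [ 0.4636 -0.3274 -0.4173] tilt [0.0059 0.0182] lean [0.0171 0.0085]
turn 0.01 units now [-12.9367  -1.4199  -3.089 ] after turn [-12.9383  -1.4064  -3.0888] j [-0.7354  0.4767  0.3547  1.7429 -0.1999  0.938   1.4154]
```

{"fn": "carry_out", "kwargs": {"rows": [[0.1,0,0,-0.4,0],[0.1,0,0,-0.7,0],[0.1,0,0,-0.8,0],[0.1,0,0,-0.7,0],[-0.2,-0.4,0,-0.4,0],[-0.55,-0.8,-0.1,-0.1,0],[-0.55,-0.85,-0.1,0,0],[-0.55,-0.85,-0.1,0,0],[-0.55,-0.85,-0.1,0,0],[-0.55,-0.85,-0.1,0,0],[-0.55,-0.85,-0.1,0,0],[-0.55,-0.85,-0.1,0,0],[-0.55,-0.85,-0.1,0,0],[-0.55,-0.85,-0.1,0,0],[-0.55,-0.85,-0.1,0,0],[-0.55,-0.85,-0.1,0,0],[-0.55,-0.85,-0.1,0,0],[-0.55,-0.85,-0.1,0,0],[-0.55,-0.85,-0.1,0,0],[-0.55,-0.4,0,0,0]]}}

```text
time: 20.67
ee_pos: [0.574, -0.1887, 0.1473]
eef_rot: [0.654, 0.756, 0.013, 0.007]
ft_force: [-0.0, -0.3, 0.9]
width: 0.0678
```

```bash
python3 plan.py .5775 -.168 .12 98.3
```

```text
t 20.67 p [ 0.574  -0.1887  0.1473] yaw 98.3 w 0.0678 F [-0.0034 -0.3153  0.8531] tilt [0.0066 0.0281] lean [0.0268 0.0106]
turn 0.0 units now [0.66   0.1901 0.9195] after turn [0.66   0.1901 0.9195] j [-0.2102  0.368   0.5729  1.6783 -0.2371  1.1385  2.1435]
```

{"fn": "carry_out", "kwargs": {"rows": [[-0.55,0.3,0.1,0,0],[-0.55,0.35,0.1,0.3,0],[-0.55,0,0,0.5,0],[-0.55,0,0,0.7,0],[-0.55,0,0,0.6,0],[-0.55,0,0,0.3,0],[-0.55,0,0,0,0]]}}

```text
time: 21.25
ee_pos: [0.5777, -0.1695, 0.0736]
eef_rot: [0.656, 0.755, 0.014, 0.008]
ft_force: [-0.6, 0.6, 0.6]
width: 0.0676
```

```bash
python3 plan.py .5775 -.168 .038 98.3; python3 - <<'E'
from h import *
im=camera("side")[180:330,280:450]
im2=camera("top")[120:240,100:240]
cv2.imwrite("pics/s8.png",np.hstack([cv2.resize(im,(440,390),interpolation=cv2.INTER_CUBIC),cv2.resize(im2,(360,390)[:2],interpolation=cv2.INTER_CUBIC)]))
E
```

```text
t 21.25 p [ 0.5777 -0.1695  0.0736] yaw 98.02 w 0.0676 F [-0.627   0.6135  0.5693] tilt [0.0061 0.031 ] lean [0.0298 0.0104]
turn -0.06 units now [ 0.0427 -0.0357  1.1866] after turn [ 0.0427 -0.0355  1.1866] j [-0.2119  0.4443  0.5359  1.75   -0.2866  0.9957  2.1439]
```

View pics/s8.png

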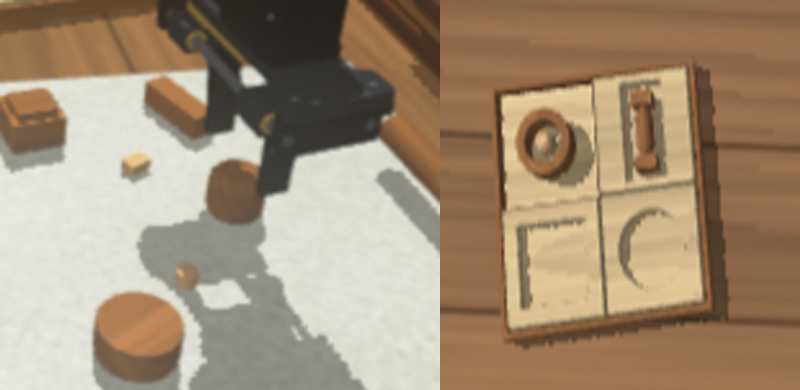

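```bash
python3 - <<'E'
from h import *
s=read_state();R=yaw();p=s["ee_pos"]
T=[p+R@np.array([a,0,.014]) for a in(-.034,.034)]
q=proj("side",T+[[.5775,-.168,.048],[.5775,-.168,.012]]);print(np.c_[q,(q-[280,180])*[440/170,390/150]])
E
```

```text
[[383.0048 250.2928 266.6006 182.7612]
 [365.4414 229.3367 221.1423 128.2754]
 [371.6556 244.6104 237.2262 167.987 ]
 [368.8597 259.3176 229.9899 206.2258]]
```

{"fn": "carry_out", "kwargs": {"rows": [[-0.55,0.04,-0.03,0.3,0],[-0.55,0,0,0.4,0],[-0.55,0,0,0.25,0],[-0.55,0,0,0.1,0],[-0.55,0,0,0,0],[1,0,0,0,0],[1,0,0,0,0],[1,0,0,0,0],[1,0,0,0,0],[1,0,0,0,0],[1,0,0,0,0],[1,0,0,0,0]], "force": 20}}

```text
time: 22.35
ee_pos: [0.581, -0.169, 0.045]
eef_rot: [0.656, 0.755, 0.016, 0.011]
ft_force: [0.5, -0.3, -1.1]
width: 0.0427
```

```bash
python3 plan.py .4655 .2083 .13 98.3
```

```text
t 22.35 p [ 0.581 -0.169  0.045] yaw 98.01 w 0.0427 F [ 0.4903 -0.2543 -1.1468] tilt [0.0038 0.0391] lean [0.0382 0.0092]
turn -0.06 units now [13.0017 -1.9501 -2.863 ] after turn [13.012  -1.8838 -2.8604] j [-0.1987  0.4827  0.519   1.7671 -0.3139  0.9361  2.1619]
```

{"fn": "carry_out", "kwargs": {"rows": [[1,0,0,-0.3,0],[1,0,0,-0.6,0],[1,0,0,-0.8,0],[1,0.3,0,-0.7,0],[1,0.7,-0.1,-0.3,0],[1,0.75,-0.13,0,0],[1,0.75,-0.13,0,0],[1,0.75,-0.13,0,0],[1,0.75,-0.13,0,0],[1,0.75,-0.13,0,0],[1,0.75,-0.13,0,0],[1,0.75,-0.13,0,0],[1,0.75,-0.13,0,0],[1,0.75,-0.13,0,0],[1,0.75,-0.13,0,0],[1,0.75,-0.13,0,0],[1,0.75,-0.13,0,0],[1,0.75,-0.13,0,0],[1,0.75,-0.13,0,0],[1,0.75,-0.1,0,0]]}}

```text
time: 24.02
ee_pos: [0.4656, 0.1928, 0.1428]
eef_rot: [0.662, 0.749, 0.02, 0.016]
ft_force: [1.0, -0.3, -1.8]
width: 0.0431
```

```bash
python3 plan.py .4685 .2083 .1 98.3
```

```text
t 24.02 p [0.4656 0.1928 0.1428] yaw 97.07 w 0.0431 F [ 1.0045 -0.3226 -1.7606] tilt [0.0029 0.0521] lean [0.0513 0.0093]
turn -0.25 units now [0.4977 0.0862 1.4334] after turn [0.4941 0.0969 1.4339] j [-0.8063  0.1015  0.3312  1.9523 -0.0204  1.0434  1.2265]
```

{"fn": "carry_out", "kwargs": {"rows": [[1,0,0,0,-0.2],[1,0,0,0,0]]}}

```text
time: 24.18
ee_pos: [0.464, 0.1978, 0.1441]
eef_rot: [0.653, 0.757, 0.021, 0.016]
ft_force: [0.2, -0.5, -0.3]
width: 0.0426
```

```bash
python3 plan.py .4685 .2083 .07 98.3
```

```text
t 24.18 p [0.464  0.1978 0.1441] yaw 98.49 w 0.0426 F [ 0.166  -0.5107 -0.256 ] tilt [0.0036 0.0532] lean [0.0521 0.0114]
turn 0.04 units now [0.3151 0.067  2.4785] after turn [0.3158 0.066  2.4785] j [-0.8108  0.1001  0.3257  1.9505 -0.0204  1.0449  1.2412]
```

{"fn": "carry_out", "kwargs": {"rows": [[1,0.3,0.06,0.2,0],[1,0,0,0.5,0],[1,0,0,0.6,0],[1,0,0,0.6,0],[1,0,0,0.4,0],[1,0,0,0.1,0],[1,0,0,0,0]]}}

```text
time: 24.77
ee_pos: [0.4717, 0.2071, 0.0708]
eef_rot: [0.656, 0.754, 0.023, 0.017]
ft_force: [0.5, -0.5, -0.6]
width: 0.0429
```

```bash
python3 plan.py .4685 .2083 .048 98.3; python3 - <<'E'
from h import *
im=camera("side")[110:210,220:370]
cv2.imwrite("pics/s9.png",cv2.resize(im,(690,460),interpolation=cv2.INTER_CUBIC))
E
```

```text
t 24.77 p [0.4717 0.2071 0.0708] yaw 98.01 w 0.0429 F [ 0.4818 -0.521  -0.6072] tilt [0.005  0.0579] lean [0.0566 0.013 ]
turn -0.06 units now [ 0.0519 -0.1438  0.7519] after turn [ 0.0524 -0.1435  0.7519] j [-0.8002  0.2199  0.3167  1.9953 -0.0683  0.8819  1.2599]
```

View pics/s9.png

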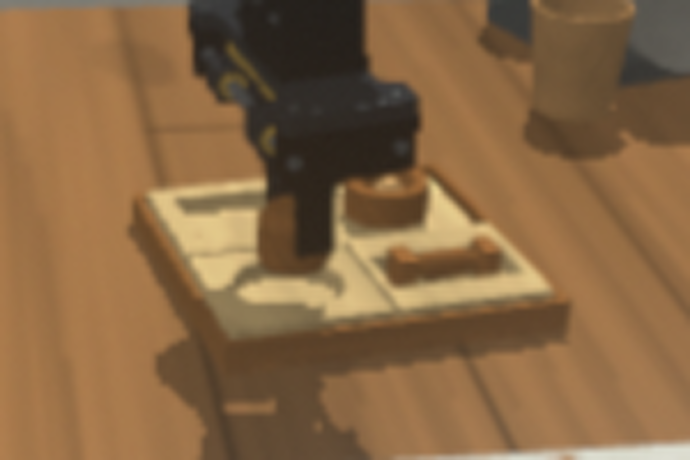

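{"fn": "carry_out", "kwargs": {"rows": [[1,0.05,-0.14,0.15,0],[1,0,0,0.3,0],[1,0,0,0.2,0],[1,0,0,0.05,0],[1,0,0,0,0]]}}

```text
time: 25.23
ee_pos: [0.4698, 0.2089, 0.0503]
eef_rot: [0.656, 0.754, 0.026, 0.018]
ft_force: [0.2, -0.0, -0.0]
width: 0.0427
```

```bash
python3 plan.py .4685 .2083 .047 98.3
```

```text
t 25.23 p [0.4698 0.2089 0.0503] yaw 97.94 w 0.0427 F [ 0.1961 -0.0165 -0.0392] tilt [0.0071 0.0617] lean [0.0602 0.0155]
turn -0.07 units now [-0.015  -0.0526  0.1075] after turn [-0.0147 -0.0527  0.1075] j [-0.7985  0.2473  0.3109  2.0152 -0.081   0.8317  1.2633]
```

{"fn": "carry_out", "kwargs": {"rows": [[1,0,-0.05,0.1,0],[1,0,0,0,0],[-0.33,0,0,0,0],[-0.33,0,0,0,0],[-0.33,0,0,0,0],[-0.33,0,0,0,0]]}}

```text
time: 25.73
ee_pos: [0.4691, 0.2091, 0.0478]
eef_rot: [0.656, 0.754, 0.026, 0.018]
ft_force: [-0.9, -0.4, 0.0]
width: 0.056
```

```bash
python3 plan.py .4425 -.056 .13 96
```

```text
t 25.73 p [0.4691 0.2091 0.0478] yaw 97.94 w 0.056 F [-0.863  -0.3726  0.0319] tilt [0.0078 0.0632] lean [0.0616 0.0164]
turn 0.39 units now [-8.608  -1.9168 -2.934 ] after turn [-8.6741 -1.6244 -2.916 ] j [-0.7988  0.2492  0.3101  2.0196 -0.0821  0.8239  1.263 ]
```

{"fn": "carry_out", "kwargs": {"rows": [[-0.33,0,0,-0.4,0],[-0.33,0,0,-0.7,0],[-0.33,0,0,-0.8,0],[-0.33,0,0,-0.7,0.1],[-0.5,-0.4,-0.05,-0.3,0.1],[-0.7,-0.7,-0.13,0,0.1],[-0.7,-0.75,-0.13,0,0.1],[-0.7,-0.75,-0.13,0,0],[-0.7,-0.75,-0.13,0,0],[-0.7,-0.75,-0.13,0,0],[-0.7,-0.75,-0.13,0,0],[-0.7,-0.75,-0.13,0,0],[-0.7,-0.75,-0.13,0,0],[-0.7,-0.75,-0.13,0,0],[-0.7,-0.6,-0.13,0,0],[-0.7,-0.3,-0.1,0,0],[-0.7,0,0,0,0]]}}

```text
time: 27.15
ee_pos: [0.4368, -0.0583, 0.1264]
eef_rot: [0.673, 0.739, 0.025, 0.015]
ft_force: [0.5, 0.2, 0.8]
width: 0.0741
```

```bash
python3 plan.py .4425 -.056 .10 96; python3 - <<'E'
from h import *
s=seg(camera("top")) if 0 else camera("top")[120:240,100:240]
s2=camera("side")[130:330,230:430]
cv2.imwrite("pics/s10.png",np.hstack([cv2.resize(s,(370,390),interpolation=cv2.INTER_CUBIC),cv2.resize(s2,(430,390),interpolation=cv2.INTER_CUBIC)]))
E
```

```text
t 27.15 p [ 0.4368 -0.0583  0.1264] yaw 95.39 w 0.0741 F [0.4592 0.1603 0.8484] tilt [0.0116 0.0581] lean [0.0567 0.017 ]
turn -0.12 units now [0.0498 0.1454 0.8916] after turn [0.0477 0.146  0.8916] j [-0.5453 -0.049   0.5852  2.1281  0.0092  0.9982  1.6999]
```

View pics/s10.png

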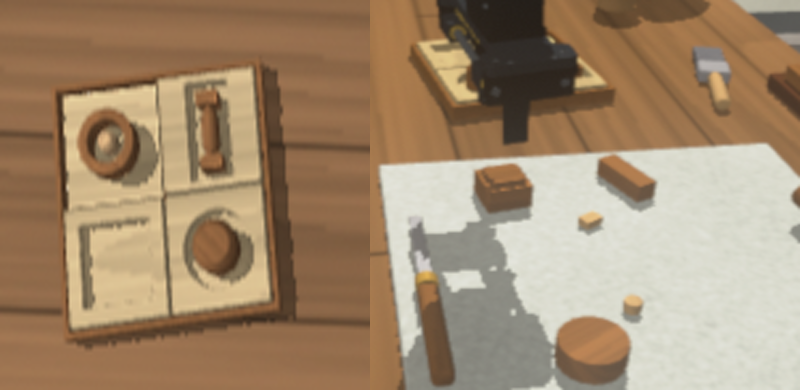

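{"fn": "carry_out", "kwargs": {"rows": [[-0.7,0.05,0.15,0.3,-0.1],[-0.7,0,0,0.6,0],[-0.7,0,0,0.6,0],[-0.7,0,0,0.4,0],[-0.7,0,0,0.1,0],[-0.7,0,0,0,0]]}}

```text
time: 27.75
ee_pos: [0.4462, -0.0479, 0.0644]
eef_rot: [0.666, 0.745, 0.027, 0.015]
ft_force: [0.1, -0.2, 0.4]
width: 0.074
```

```bash
python3 plan.py .4425 -.056 .040 96
```

```text
t 27.75 p [ 0.4462 -0.0479  0.0644] yaw 96.42 w 0.074 F [ 0.0776 -0.2426  0.4218] tilt [0.0127 0.0604] lean [0.0586 0.0194]
turn 0.08 units now [-0.2664 -0.2007  0.7999] after turn [-0.2675 -0.1988  0.8   ] j [-0.5438  0.0879  0.591   2.1694 -0.0949  0.8436  1.7877]
```

{"fn": "carry_out", "kwargs": {"rows": [[-0.7,-0.26,-0.2,0,0.08],[-0.7,0,0,0,0],[-0.7,0,0,0,0]]}}

```text
time: 28.0
ee_pos: [0.441, -0.0561, 0.0649]
eef_rot: [0.668, 0.743, 0.027, 0.015]
ft_force: [0.6, 0.5, 1.0]
width: 0.0739
```

```bash
python3 plan.py .4425 -.056 .040 96
```

```text
t 28.0 p [ 0.441  -0.0561  0.0649] yaw 96.09 w 0.0739 F [0.5528 0.4893 1.0284] tilt [0.0133 0.0608] lean [0.059  0.0196]
turn 0.02 units now [-0.0127 -0.0008  0.8325] after turn [-0.0126 -0.0007  0.8325] j [-0.5344  0.0759  0.5997  2.1789 -0.0885  0.8441  1.7964]
```

{"fn": "carry_out", "kwargs": {"rows": [[-0.7,0,0,0.3,0],[-0.7,0,0,0.3,0],[-0.7,0,0,0.2,0],[-0.7,0,0,0,0],[1,0,0,0,0],[1,0,0,0,0],[1,0,0,0,0],[1,0,0,0,0],[1,0,0,0,0],[1,0,0,0,0],[1,0,0,0,0],[1,0,0,0,0]], "force": 20}}

```text
time: 29.0
ee_pos: [0.4437, -0.0555, 0.04]
eef_rot: [0.668, 0.743, 0.028, 0.016]
ft_force: [-0.4, -0.1, -0.6]
width: 0.0459
```

```bash
python3 plan.py .451 .3073 .13 98.3
```

```text
t 29.0 p [ 0.4437 -0.0555  0.04  ] yaw 96.07 w 0.0459 F [-0.4419 -0.1433 -0.5766] tilt [0.014 0.064] lean [0.0622 0.0207]
turn -0.45 units now [12.0397  1.6986 -2.7284] after turn [11.9714  2.1633 -2.6996] j [-0.5218  0.1349  0.5954  2.193  -0.1427  0.7809  1.842 ]
```

{"fn": "carry_out", "kwargs": {"rows": [[1,0,0,-0.3,0],[1,0,0,-0.6,0],[1,0,0,-0.8,0],[1,0,0,-0.7,-0.1],[1,0.4,0.1,-0.2,-0.1],[1,0.7,0.13,0,-0.1],[1,0.75,0.13,0,-0.1],[1,0.75,0.13,0,0],[1,0.75,0.13,0,0],[1,0.75,0.13,0,0],[1,0.75,0.13,0,0],[1,0.75,0.13,0,0],[1,0.75,0.13,0,0],[1,0.75,0.13,0,0],[1,0.75,0.13,0,0],[1,0.75,0.13,0,0],[1,0.75,0.13,0,0],[1,0.75,0.13,0,0],[1,0.75,0.13,0,0],[1,0.5,0.1,0,0]]}}

```text
time: 30.67
ee_pos: [0.4549, 0.2969, 0.1449]
eef_rot: [0.661, 0.75, 0.032, 0.021]
ft_force: [-1.4, -0.6, -0.7]
width: 0.0462
```

{"fn": "carry_out", "kwargs": {"rows": [[1,0.2,0,0,0],[1,0,0,0,0]]}}

```text
time: 30.83
ee_pos: [0.4536, 0.3063, 0.1461]
eef_rot: [0.659, 0.751, 0.032, 0.022]
ft_force: [-1.1, 0.3, -0.3]
width: 0.0465
```

```bash
python3 plan.py .452 .3073 .08 98.3
```

```text
t 30.83 p [0.4536 0.3063 0.1461] yaw 97.43 w 0.0465 F [-1.1001  0.2662 -0.3424] tilt [0.0101 0.0775] lean [0.0755 0.02  ]
turn -0.17 units now [ 0.0182 -0.2176  2.1942] after turn [ 0.019  -0.217   2.1943] j [-0.9247  0.1781  0.2507  1.8592 -0.014   1.0384  1.0275]
```

{"fn": "carry_out", "kwargs": {"rows": [[1,0,-0.2,0.2,-0.17],[1,0,0,0.5,0],[1,0,0,0.6,0],[1,0,0,0.5,0],[1,0,0,0.3,0],[1,0,0,0,0],[1,0,0,0,0]]}}

```text
time: 31.42
ee_pos: [0.4517, 0.2985, 0.0809]
eef_rot: [0.655, 0.755, 0.032, 0.023]
ft_force: [0.7, 0.5, 0.3]
width: 0.0463
```

```bash
python3 plan.py .452 .3073 .043 98.3
```

```text
t 31.42 p [0.4517 0.2985 0.0809] yaw 98.15 w 0.0463 F [0.6762 0.5356 0.3153] tilt [0.0064 0.0784] lean [0.0767 0.0174]
turn -0.03 units now [ 0.2811 -0.0474  1.2655] after turn [ 0.2809 -0.0466  1.2656] j [-0.9101  0.2464  0.2462  1.9333 -0.0323  0.8983  1.0589]
```

{"fn": "carry_out", "kwargs": {"rows": [[1,0.28,-0.05,0,0],[1,0,0,0.3,0],[1,0,0,0.4,0],[1,0,0,0.2,0],[1,0,0,0.1,0],[1,0,0,0,0]]}}

```text
time: 31.92
ee_pos: [0.4521, 0.3083, 0.0503]
eef_rot: [0.655, 0.755, 0.033, 0.023]
ft_force: [-0.5, 0.0, -0.4]
width: 0.0462
```

```bash
python3 plan.py .452 .3073 .042 98.3
```

```text
t 31.92 p [0.4521 0.3083 0.0503] yaw 98.15 w 0.0462 F [-0.4861  0.0377 -0.3917] tilt [0.0084 0.0812] lean [0.0792 0.0198]
turn -0.03 units now [-0.0366 -0.0299  0.2747] after turn [-0.0366 -0.0299  0.2747] j [-0.9127  0.3006  0.2366  1.9422 -0.0465  0.8334  1.0538]
```

{"fn": "carry_out", "kwargs": {"rows": [[1,-0.03,-0.03,0.12,0],[1,0,0,0.1,0],[1,0,0,0,0],[-0.33,0,0,0,0],[-0.33,0,0,0,0],[-0.33,0,0,0,0],[-0.33,0,0,0,0],[-0.33,0,0,0,0]]}}

```text
time: 32.58
ee_pos: [0.4525, 0.3075, 0.0437]
eef_rot: [0.655, 0.755, 0.034, 0.024]
ft_force: [0.5, -0.1, 0.5]
width: 0.0575
```

```bash
python3 plan.py .452 .3073 .15 98.3
```

```text
t 32.58 p [0.4525 0.3075 0.0437] yaw 98.12 w 0.0575 F [ 0.5379 -0.0723  0.4927] tilt [0.0089 0.0822] lean [0.0802 0.0204]
turn -0.04 units now [ 0.029   0.2731 -3.5341] after turn [ 0.0291  0.273  -3.5341] j [-0.91    0.3097  0.2358  1.9476 -0.0495  0.8178  1.057 ]
```

Lift away and move clear of the tray for a last look.

{"fn": "carry_out", "kwargs": {"rows": [[-0.33,0,0,-0.3,0],[-0.33,0,0,-0.6,0],[-0.33,0,0,-0.8,0],[-0.33,0,0,-0.8,0],[-0.33,0,0,-0.8,0],[-0.33,-0.5,0,-0.3,0],[-0.33,-0.8,0,0,0],[-0.33,-0.8,0,0,0],[-0.33,-0.8,0,0,0],[-0.33,-0.8,0,0,0],[-0.33,-0.8,0,0,0],[-0.33,-0.8,0,0,0],[-0.33,-0.8,0,0,0],[-0.33,-0.8,0,0,0],[-0.33,-0.5,0,0,0],[-0.33,-0.2,0,0,0],[-0.33,0,0,0,0],[-0.33,0,0,0,0]]}}

```text
time: 34.08
ee_pos: [0.4774, 0.0711, 0.168]
eef_rot: [0.654, 0.755, 0.042, 0.024]
ft_force: [-0.1, 0.2, 0.0]
width: 0.0579
```

```bash
python3 - <<'E'
from fit import *
print(read_state()["time"],read_state()["ee_pos"])
t=camera("top")[110:240,100:250]; s=camera("side")
q=np.hstack([cv2.resize(t,(400,347),interpolation=cv2.INTER_CUBIC),cv2.resize(s[135:205,225:365],(400,347) if 0 else (400,200),interpolation=cv2.INTER_CUBIC) if 0 else np.vstack([cv2.resize(s[140:200,240:350],(400,218),interpolation=cv2.INTER_CUBIC),np.zeros((129,400,3),np.uint8)])])
q=np.vstack([q,cv2.resize(s[190:420,220:560],(800,541),interpolation=cv2.INTER_AREA)[:250]])
cv2.imwrite("pics/end.png",q[:600])
for k in("top","side"): cv2.imwrite(f"pics/{k}_end.png",camera(k))
E
```

```text
34.0833 [0.4774 0.0711 0.168 ]
```

View pics/end.png

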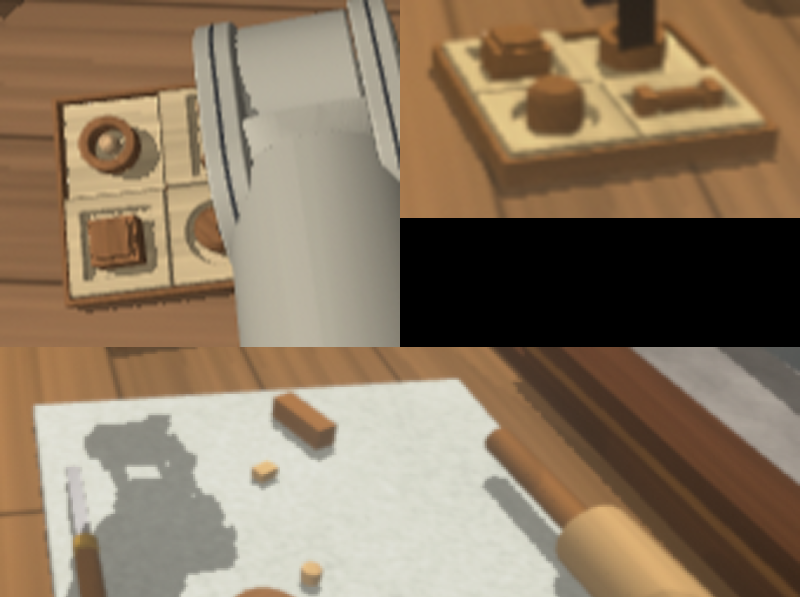

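```bash
python3 -c "
from bench import *
print(close_job())"
```

```text
the job is handed in; nothing more can be done
None
```

All four finished parts are in the tray, placed in the order asked: ring over the post, baluster in the oblong pocket, foot upright in the round pocket, plinth step up in the square pocket. I handed the job in at about 34 s, with the gripper clear and up at 0.17 m.

- **Final pictures:** each part sits in its own insert and nothing touches the arm. The ring and plinth show fully from the top. The baluster and foot are partly behind the arm there, but show in the side view and were fully visible in earlier top views, after each was placed.
- **Blanks:** I never touched them. The square stick is where it was in the last side view; the disc was only partly in that crop.
- **Forces and speed:** the largest force reading was 5.6 N, when the ring touched its plate. I saw no joint near its limit, but force and joints were read only between moves.
- **Flatness not measured:** I judged "down flat" from the pictures and the release heights. The ring was on its plate, and the other three were let go 1 to 3 mm above the pocket floor.
- **What went less well:** the tool slowly tilted during the moves, up to about 4.7° by the end. It also slid about 45 mm sideways during the one long turn, which I corrected before placing the baluster.

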